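# Clamp the glued toolbox lid and hold it at its balance point

### The arm

A 6-joint arm with a two-finger parallel gripper is mounted at the origin on the work surface. World frame = base frame: x ahead of the robot, y to its left, z up, the work surface at z = 0. Lengths are in m, angles in rad, forces in N, time in s.
With the tool pointing down it reaches from about 0.325 to 0.85 m from the base axis. Payload 15.5 kg.
Tool frame: the origin (TCP) lies at the centre of the arm's flange, where the gripper is bolted on; the fingertips stand 191 mm ahead of it and the grasp point (between the pads) lies 172 mm ahead of it; z points along the fingers, y is the line along which they close (so a half turn about z gives the same grasp; the last joint's range is limited). The gripper opens to 91 mm and grips with 3 to 60 N. Pads are 32 mm wide; open, the fingers measure 118 mm over their backs; the gripper's body (76 mm by 178 mm) begins 60 mm behind the grasp point.
Start: joints at [1.107, 0.494, 1.345, -0, 1.302, -0.096], TCP at [0.225, 0.583, 0.405] pointing down, gripper open.
Joint ranges: [-2.91, 2.91], [-0.82, 2.16], [0.22, 2.67], [-1.22, 4.37], [0.12, 2.79], [-3.08, 3.08]. Speed limits (rad/s): [1.89, 1.89, 2.57, 3.01, 3.01, 3.01].

### API

Orientations are given as a rotation vector (axis times angle).
In Python, from rig import env, get_state, imaging, order gives the robot as it stands. Calls block until the motion is done:
- env.reach(position, orientation): joint-space move of the TCP to a pose.
- env.move_l(position, ori=None, v=0.15, contact_N=None): straight line of the TCP; ori=None keeps the orientation; v is the mean speed in m/s. With contact_N (N) it stops when the force on the tool has changed by that much, and returns True; else False.
- env.goto_joints(angles): joint-space move.
- env.grip(opening, strength=None): finger opening in m; strength is the grip in N (None keeps the last); returns when the fingers have stopped.
- env.wait(seconds).
- env.solve_ik(position, orientation): joint angles nearest the present ones, or None.
- get_state(): the state.
- imaging.snapshot(name): name is "side" or "top" or "wrist"; returns the picture (420x560x3 uint8, red, green, blue); there is no depth.
- imaging.camera_model(name): a dict with "fx", "fy", "cx", "cy" (pixels), "origin" and "orientation" of the camera in the world. Camera axes: x right, y down, z forward; pixel columns grow to the right and rows downward; lengths in m; the calibration is good to about 2 mm. A picture is of the moment at which its call begins: read the wrist's pose just before it. camera_model takes no time and is no camera call; for the wrist camera it gives the pose at the moment of the call.
A pose or a line that the arm cannot do raises env.Unreachable and nothing moves.
- order.finish_job(): hands the job in; it is judged then, once.
The state is a dict: "time_s": time; "q": joint angles; "joint_velocities": joint speeds; "joint_efforts": joint torques, N m; "tool_pos": TCP position; "eef_rot": TCP orientation; "force": force on the tool from outside, world axes, zero at the start; "ft_torque": the same for the moment, N m; "gripper_width": finger opening in m; "grasp_force": force on a finger pad.
Only numpy, scipy, OpenCV 4.12 (cv2) and the standard library are available. Lean on these libraries where they do the work, as an engineer would, in place of code of your own. Each camera call takes 0.05 s, during which the arm holds its last target. There are 200 camera calls.

### The job

The rim of the open toolbox lid has been glued where the yellow tape is: squeeze the orange spring clamp open, push its jaws well down over the rim at the tape and let it clip on there by itself. Then take the lid itself by its rim, not by the clamp, swing it up to its balance point, where it stands straight up on its hinge, and finish while still holding it there steadily. Do not let the lid drop shut, keep the clamp on, and leave the toy car, the meter and the screwdriver where they are.

Things in the scene. Friction and masses are not known exactly. Their poses are not given: they have to be found in the camera images.
- toolbox: Black open toolbox fixed to the bench, 180 (x) x 320 (y) x 85 mm high. Origin at the centre of its underside; its own x axis points from its front to the hinge side (which is the side towards the robot: its x points about at the robot), y along the hinge, z up.
- hinge (a point): Middle of the lid's hinge line, at (90, 0, 90) mm in the toolbox frame. The hinge line runs along the toolbox's y axis.
- lid (a joint): Lid angle, rad: 0 shut (level), 1.571 straight up = balance point (its centre of mass, with or without the clamp, is over the hinge), 1.88 = open stop, leaning out over the hinge towards the robot, where it rests at the start. The hinge is nearly free: below 1.571 the lid falls shut by its weight, above it falls back to the stop. The lid weighs 280 to 560 g.
- lid_rim (a point): Middle of the lid's free edge, at mid-thickness, 170 mm from the hinge line. The lid is a flat black plate, 320 mm along the hinge (y), 10 mm thick. Its axes turn with it: x from the free edge towards the hinge, in the plate's plane (a grip on the rim points along it); y along the edge; z normal to the plate, towards the robot when the lid stands up.
- lid_mark (a point): Middle of the yellow tape on the lid's free edge, 80 mm from lid_rim along lid +y; axes as lid_rim. The tape is 44 mm wide along the edge and wraps 27 mm down both faces. The clamp belongs here, its mouth 8 to 34 mm below the edge.
- clamp: Loose orange spring clamp, 65 g, standing on its jaws, 82 mm high, 36 mm wide along x. Origin at the bottom, midway between the jaw tips; z up to the handles; its jaws part, and its handles are squeezed, along y. Pivot 35 mm above the origin; the flat jaws below it are 30 mm long, 6 mm thick. This body is the half on the +y side: it tilts by half the jaw angle while squeezed.
- clamp_mouth (a point): The clamp's origin: midway between the jaw tips.
- clamp_grip (a point): Good place to grip the clamp, between its handles, 68 mm above its origin, fingers closing along its y. The two handles (30 mm wide in x) make a V, released 45 mm over their backs here and 54 mm at the top, 24 mm and parallel when fully squeezed. That takes 8 N at first, 11 N at the end; any grip of 20 N or more squeezes it to its stop.
- clamp_jaw (a joint): Opening angle of the clamp, rad: 0 released (jaws parallel, 9 mm apart), 0.6 fully squeezed (29 mm gap at the tips, its stop); about 0.03 when clipped on the lid. A spring closes it.
- toy_car: Bystander: small wooden toy car, blue with red wheels, 85 x 52 x 53 mm, loose. Origin under its centre, length along its x.
- meter: Bystander: yellow hand meter lying flat, 125 x 68 x 36 mm, loose. Origin under its centre, length along its x.
- screwdriver: Bystander: screwdriver lying on the bench, loose.

How it is judged:
On the way:
1. the clamp is clipped over the lid's rim at the tape and the fingers have let go of it (x of clamp_mouth in the frame of lid_mark between 0.008 and 0.034 m and y of clamp_mouth in the frame of lid_mark between -0.015 and 0.015 m and z of clamp_mouth in the frame of lid_mark between -0.01 and 0.01 m and angle between the z axis of clamp and the x axis of lid_mark, either way round below 0.35 rad and contact force between clamp and lid above 2 N and contact force between the fingers and clamp below 0.1 N and value of joint lid above 1.3 rad), for 0.3 s.
At the end, for the whole second after the job is handed in: Fingers hold the lid still (force over 0.5 N) at 1.50 to 1.64 rad, straight up within 4 degrees; clamp pinches the rim with over 2 N, not touched by the fingers, its mouth 8 to 34 mm below the edge, within 15 mm of the middle of the tape, in line with the lid within 0.35 rad (value of joint lid between 1.5 and 1.64 rad and velocity of joint lid between -0.06 and 0.06 rad/s and contact force between the fingers and lid above 0.5 N and linear speed of clamp below 0.02 m/s and x of clamp_mouth in the frame of lid_mark between 0.008 and 0.034 m and y of clamp_mouth in the frame of lid_mark between -0.015 and 0.015 m and z of clamp_mouth in the frame of lid_mark between -0.01 and 0.01 m and angle between the z axis of clamp and the x axis of lid_mark, either way round below 0.35 rad and contact force between clamp and lid above 2 N and contact force between the fingers and clamp below 0.1 N); the arm keeps its last pose, push and grip.
It fails at once if the lid drops shut (value of joint lid below 1.2 rad).
It fails at once if the toy car is disturbed (distance of toy_car from where it was at the start of the episode above 0.02 m).
It fails at once if the meter is disturbed (distance of meter from where it was at the start of the episode above 0.02 m).
It fails at once if the screwdriver is disturbed (distance of screwdriver from where it was at the start of the episode above 0.02 m).
It also fails if it takes over 58 s, if anything falls off the work surface, if the arm or the gripper's body presses on something with over 40 N, if the wrist force passes 120 N, or if a joint passes its speed limit or range.

## Working session

There is one attempt and no reset: what is moved stays moved. The work goes in short steps, each a Python script; the robot and the scene stay as the last script left them, time stands still between calls to the robot, and variables do not carry over. Pictures are saved under pics/ and viewed, at most 10 in all, crops included, and the job is handed in when it is done.

```bash
mkdir -p pics; ls
python3 - <<'E'
from rig import env,get_state,imaging,order
import cv2,numpy as np
for n in("side","top"):
    im=imaging.snapshot(n); cv2.imwrite(f"pics/{n}0.png",im[:,:,::-1])
    m=imaging.camera_model(n); print(n,m)
s=get_state(); print(s)
E
```

```text
pics
side {'fx': 390.1845236864941, 'fy': 390.1845236864941, 'cx': 285.35638909287235, 'cy': 214.4778245712195, 'origin': array([ 0.27739282, -0.66634104,  0.65328718]), 'orientation': array([-2.1511685 ,  0.50512809, -0.27369477])}
top {'fx': 382.5156752640323, 'fy': 382.5156752640323, 'cx': 280.78843707985624, 'cy': 205.2827697658071, 'origin': array([0.52670462, 0.00200138, 0.88700069]), 'orientation': array([-2.1380819 ,  2.15276823, -0.16716487])}
{'time_s': 0.1, 'q': array([ 1.10750848e+00,  4.94141501e-01,  1.34609271e+00, -1.23533978e-05,
        1.30251987e+00, -9.55530634e-02]), 'joint_velocities': array([ 3.26650490e-04, -1.84073370e-03, -3.39420905e-03, -7.53267322e-04,
       -1.15588120e-03,  8.66444419e-07]), 'joint_efforts': array([ 2.40315843e-03, -8.80233622e+01, -3.82545376e+01,  7.08986633e-02,
        4.80856025e-02,  4.63208130e-05]), 'tool_pos': array([0.22465423, 0.58307416, 0.40417708]), 'eef_rot': array([-5.74325599e-01, -3.08833463e+00,  1.75859851e-03]), 'force': array([-0.7398588 , -0.20747651,  0.05888425]), 'ft_torque': array([ 0.01951376,  0.03050633, -0.0245784 ]), 'grasp_force': 0.0, 'gripper_width': 0.09110182020298609}
```

View pics/top0.png

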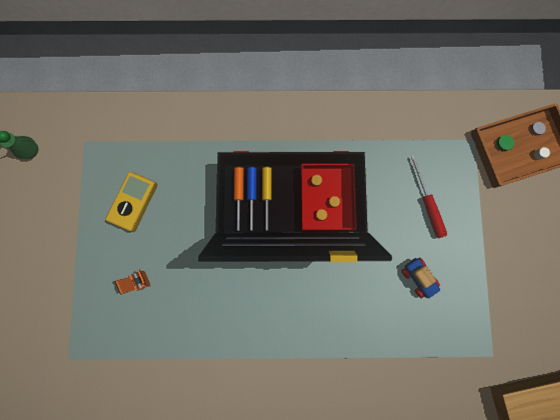

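View pics/side0.png

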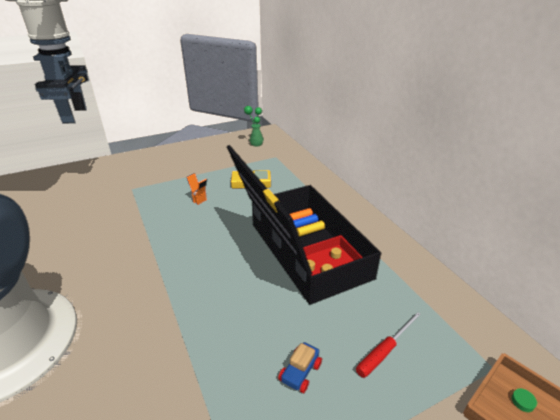

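The top view shows the box at px (218–366, 152–235), the lid rim along row ~258 (199–391), the tape at (343,256), the clamp at (132,282), and the meter, car and screwdriver to the sides. I'll zoom in to measure.

```bash
cat > h.py <<'E'
from rig import env,get_state,imaging,order
import cv2,numpy as np
from scipy.spatial.transform import Rotation as R
def ray(m,u,v):
    d=R.from_rotvec(m["orientation"]).apply([(u-m["cx"])/m["fx"],(v-m["cy"])/m["fy"],1]); return m["origin"],d
def onz(m,u,v,z):
    o,d=ray(m,u,v); return o+d*(z-o[2])/d[2]
def proj(m,p):
    c=R.from_rotvec(m["orientation"]).inv().apply(np.atleast_2d(p)-m["origin"]); return np.c_[c[:,0]/c[:,2]*m["fx"]+m["cx"],c[:,1]/c[:,2]*m["fy"]+m["cy"]]
def save(n,im,box=None,s=1):
    if box: u0,v0,u1,v1=box; im=im[v0:v1,u0:u1]
    cv2.imwrite(f"pics/{n}.png",cv2.resize(im[:,:,::-1],None,fx=s,fy=s,interpolation=cv2.INTER_CUBIC))
E
python3 - <<'E'
from h import *
im=cv2.imread("pics/top0.png")[:,:,::-1]; m=imaging.camera_model("top")
a=cv2.resize(im[145:270,190:400],None,fx=3.8,fy=3.8,interpolation=cv2.INTER_CUBIC)
b=cv2.resize(im[262:300,105:165],None,fx=6,fy=6,interpolation=cv2.INTER_CUBIC)
c=np.zeros((475,798,3),np.uint8);save("lid0",np.clip(a.astype(int)*2,0,255).astype(np.uint8)); 
save("cl0",b)
for (u,v,z) in [(199,261,.252),(391,261,.252),(218,152.5,.085),(365.5,152.5,.085),(132,282,.06)]: print(u,v,onz(m,u,v,z).round(4))
E
```

```text
199 261 [0.5314 0.1334 0.252 ]
391 261 [ 0.5292 -0.1821  0.252 ]
218 152.5 [0.7648 0.1326 0.085 ]
365.5 152.5 [ 0.7629 -0.1869  0.085 ]
132 282 [0.4898 0.3138 0.06  ]
```

View pics/lid0.png

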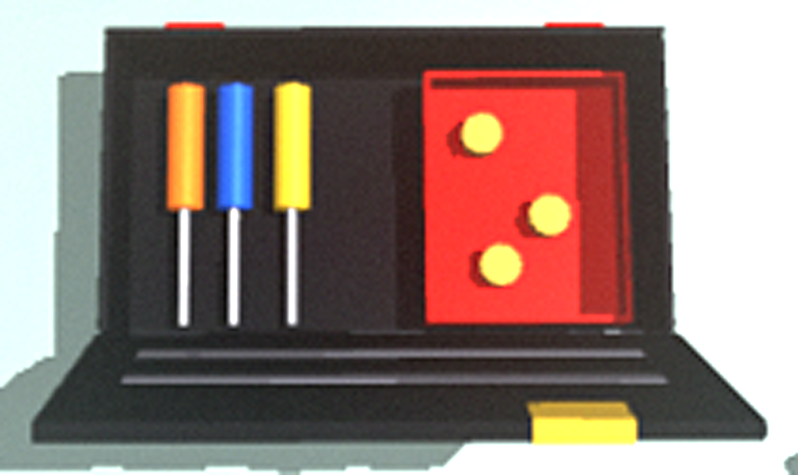

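View pics/cl0.png

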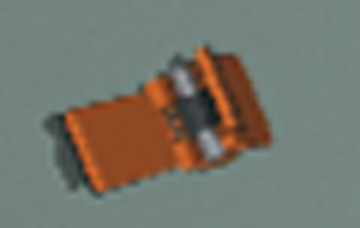

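The zoomed views give the tape edge centre at px (343.7,258), the lid ends at u 198.7/391.6, and the box front edge at row 152.4. The clamp's y axis is roughly along the image direction (110,-35), so about 18° from world -y.

```bash
cat >> h.py <<'E'
def ori(yax,zax=(0,0,-1)):
    z=np.array(zax,float);z/=np.linalg.norm(z); y=np.array(yax,float); y-=z*(y@z); y/=np.linalg.norm(y)
    return R.from_matrix(np.c_[np.cross(y,z),y,z]).as_rotvec()
E
python3 - <<'E'
from h import *
m=imaging.camera_model("top")
print("tape",onz(m,343.7,258,.252),"ends",onz(m,198.7,258,.252),onz(m,391.6,258,.252),"front",onz(m,217.6,152.4,.085),onz(m,364.7,152.4,.085))
q=get_state()["q"]
for y in((.3,-.95,0),(-.3,.95,0)): print(env.solve_ik([.48,.32,.42],ori(y)))
for y in ((1,0,0),(-1,0,0)):
  print(env.solve_ik([.466,-.10,.458],ori(y,(np.sin(.309),0,-np.cos(.309)))))
y=(.3,-.95,0) if abs(env.solve_ik([.48,.32,.42],ori((.3,-.95,0)))[5]-q[5])<1.6 else (-.3,.95,0)
env.reach([.48,.32,.42],ori(y))
im=imaging.snapshot("wrist"); m=imaging.camera_model("wrist"); save("w1",im); print(m,get_state()["time_s"],y,get_state()["tool_pos"])
E
```

```text
tape [ 0.53459524 -0.10442991  0.252     ] ends [0.53629296 0.13399379 0.252     ] [ 0.53403317 -0.18336728  0.252     ] front [0.7650168  0.13349433 0.085     ] [ 0.76314818 -0.18521632  0.085     ]
[ 4.84505018e-01  4.11036189e-01  1.44657176e+00 -8.88178420e-16
  1.28398470e+00  1.74942247e+00]
[ 0.48450502  0.41103619  1.44657176  0.          1.2839847  -1.39217018]
[-0.37499265  0.16318451  1.72895874  0.13590834  0.96505149 -0.43645525]
[-0.37499265  0.16318451  1.72895874  0.13590834  0.96505149  2.70513741]
{'fx': 374.6880355685691, 'fy': 374.6880355685691, 'cx': 286.0431144628102, 'cy': 210.44226971156786, 'origin': array([0.40026984, 0.29507777, 0.40036285]), 'orientation': array([1.73944627, 2.37571664, 0.3540494 ])} 1.525 (-0.3, 0.95, 0) [0.47957939 0.32072977 0.41992738]
```

View pics/w1.png

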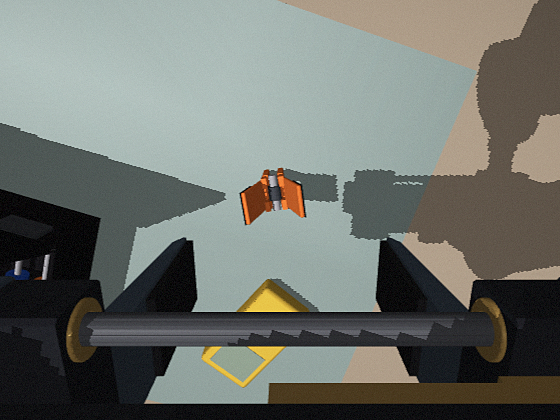

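The wrist view shows the clamp standing at px (272,195) with its V handles open left and right. I'll zoom in for the corners.

Run:
```python
from h import *
im=cv2.imread("pics/w1.png")[:,:,::-1]; save("w1z",im,(225,155,320,230),8)
```

```text
(no output)
```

View pics/w1z.png

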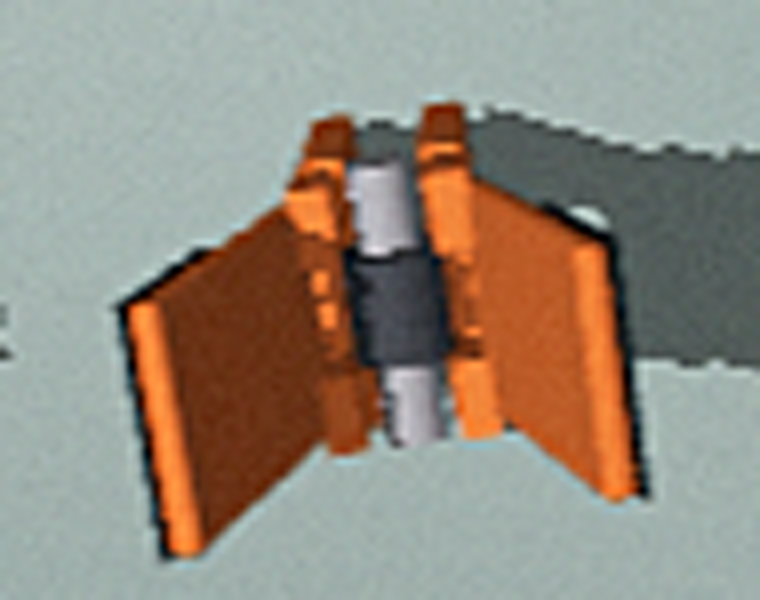

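Handle-top corners in the crop: left back (120,302)–(165,560), right back (615,240)–(648,492). These lie at z≈0.082, 54 mm apart and 30 mm wide.

Run:
```python
from h import *
# camera model at the same pose as picture (arm has not moved)
m=imaging.camera_model("wrist"); f=lambda x,y,z:onz(m,225+(x+.5)/8-.5,155+(y+.5)/8-.5,z)
P=[f(*p,.080) for p in((120,302),(165,560),(615,240),(648,492))]
L=(P[0]+P[1])/2;Rr=(P[2]+P[3])/2
print(np.round(P,4)); print("c",(L+Rr)/2,"span",np.linalg.norm(L-Rr),"w",np.linalg.norm(P[0]-P[1]),np.linalg.norm(P[2]-P[3]))
d=L-Rr; e=(P[0]-P[1])+(P[2]-P[3]); print("ydir",np.degrees(np.arctan2(d[1],d[0])),"xdir",np.degrees(np.arctan2(e[1],e[0])))
for z,p in((.035,(395,305)),): print("pivot",f(*p,z))
# cross check: projection of centre in top & side
c=(L+Rr)/2
for n in("top","side"): print(n,proj(imaging.camera_model(n),[c*[1,1,0]+[0,0,.035],c]).round(1))
```

```text
[[0.4903 0.2802 0.08  ]
 [0.5177 0.2931 0.08  ]
 [0.4671 0.33   0.08  ]
 [0.4935 0.3426 0.08  ]]
c [0.49215627 0.31144518 0.08      ] span 0.05498656771748305 w 0.030327892249088575 0.029254630084882847
ydir -64.53494506370666 xdir -154.6659897803013
pivot [0.4928226  0.31113429 0.035     ]
top [[137.5 280.3]
 [129.5 281.3]]
side [[198.4 191. ]
 [196.5 177.8]]
```

The clamp is at (0.4925, 0.3113) with its y axis at 115.4°. Three views agree on this, and the span and width match the given sizes. I'll grasp, lift and check.

Run:
```python
from h import *
a=np.radians(115.4); o=ori((np.cos(a),np.sin(a),0)); c=[.4925,.3113]
env.reach([*c,.34],o)
print(env.move_l([*c,.24],v=.1,contact_N=15))
env.grip(.018,30); s=get_state(); print(s["gripper_width"],s["grasp_force"],s["tool_pos"],s["force"])
env.move_l([*c,.52],v=.15); s=get_state(); print(s["gripper_width"],s["grasp_force"],s["time_s"])
im=imaging.snapshot("wrist"); save("w2",im)
im2=imaging.snapshot("side"); save("s2",im2)
```

```text
False
0.024030808492302252 30.018528699874878 [0.49279357 0.31205904 0.24103716] [-3.61602968  5.5280724  14.88669091]
0.023720277926012383 29.99098151922226 6.15
```

View pics/w2.png

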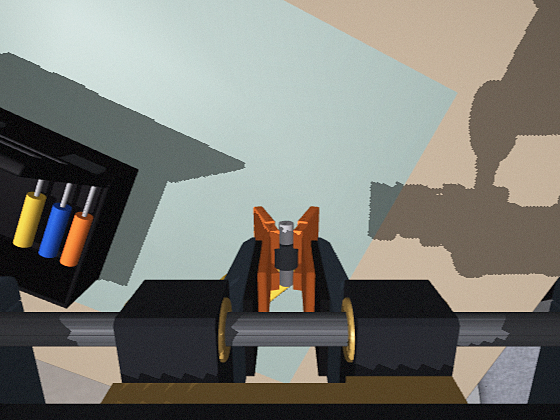

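The clamp is held squeezed and symmetric, with its pivot at px (286,255). I'll check its depth in the hand, then go to the lid.

Run:
```python
from h import *
s=get_state(); T=R.from_rotvec(s["eef_rot"]); m=imaging.camera_model("wrist")
for d in(.195,.2,.205,.21): print(d,proj(m,s["tool_pos"]+T.apply([[-.015,0,d],[0,0,d],[.015,0,d]])).round(0).tolist())
th=.309; zt=np.array([np.sin(th),0,-np.cos(th)]); rim=np.array([.5342,-.1045,.252]); o=ori((1,0.0065,0),zt)
pre=rim-zt*(.24+.05); print(pre,env.solve_ik(pre,o),env.solve_ik(rim-zt*.216,o))
env.reach(pre-[0,0,-.03],o); env.move_l(pre)
s=get_state(); print(s["tool_pos"],s["time_s"],s["gripper_width"],s["force"])
a=imaging.snapshot("side");b=imaging.snapshot("wrist")
save("w3",np.hstack([cv2.resize(a[100:300,180:400],None,fx=1.8,fy=1.8),cv2.resize(b,None,fx=360/420,fy=360/420)[:, 60:440]]))
mk=lambda m:proj(m,[rim,s["tool_pos"]+zt*.24]).round(1).tolist()
print("side",mk(imaging.camera_model("side")),"wrist",mk(imaging.camera_model("wrist")))
```

```text
0.195 [[288.0, 292.0], [288.0, 266.0], [288.0, 239.0]]
0.2 [[288.0, 287.0], [288.0, 262.0], [288.0, 235.0]]
0.205 [[287.0, 283.0], [288.0, 258.0], [288.0, 232.0]]
0.21 [[287.0, 279.0], [287.0, 254.0], [288.0, 229.0]]
[ 0.44600922 -0.1045      0.52826506] [-0.403288    0.06936824  1.63900452  0.13107656  1.15084716 -0.44658962] [-0.38262173  0.16881348  1.72233791  0.13836537  0.96702377 -0.45183149]
[ 0.44626106 -0.10405229  0.52813795] 8.1417 0.023478729082217844 [ 0.06398735 -0.48805614 -0.64088332]
side [[270.4, 195.2], [262.4, 174.9]] wrist [[284.3, 209.9], [284.3, 232.5]]
```

View pics/w3.png

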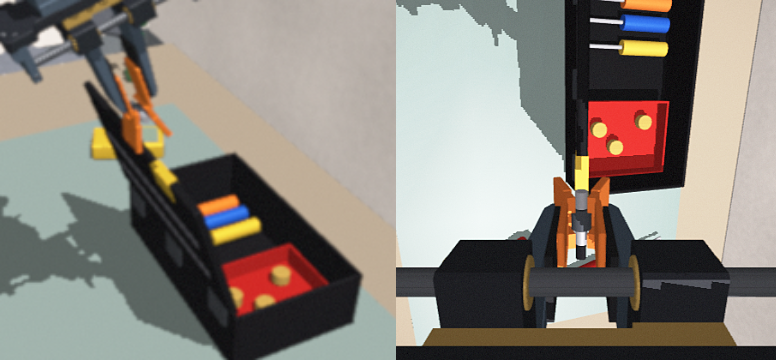

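The lid is edge-on in the wrist view, so the tilt matches. The tape lies straight under the open jaws. I'll refine the offsets by yellow segmentation.

Run:
```python
from h import *
im=imaging.snapshot("wrist"); m=imaging.camera_model("wrist")
h=cv2.cvtColor(im,cv2.COLOR_RGB2HSV); k=(h[...,0]>23)&(h[...,0]<33)&(h[...,1]>150)&(h[...,2]>60)
k[:, :260]=0;k[:,320:]=0;k[:150]=0
for v in range(172,215,3):
    u=np.where(k[v])[0]; print(v,(u.min(),u.max(),len(u),im[v,u.min():u.max()+1,0].tolist()) if len(u) else None)
th=.309; zt=np.array([np.sin(th),0,-np.cos(th)]); n=np.array([np.cos(th),0,np.sin(th)])
rim=np.array([.5342,-.1045,.252])
for dy in(.022,.0): print(dy,proj(m,[rim+[0,dy,0]-n*.005,rim+[0,dy,0],rim+[0,dy,0]+n*.005]).round(1).tolist())
```

```text
172 None
175 None
178 None
181 None
184 (np.int64(285), np.int64(285), 1, [255])
187 (np.int64(285), np.int64(285), 1, [251])
190 (np.int64(285), np.int64(285), 1, [251])
193 (np.int64(285), np.int64(285), 1, [251])
196 (np.int64(286), np.int64(286), 1, [245])
199 (np.int64(293), np.int64(293), 1, [255])
202 (np.int64(293), np.int64(293), 1, [255])
205 (np.int64(293), np.int64(293), 1, [255])
208 (np.int64(293), np.int64(293), 1, [255])
211 (np.int64(293), np.int64(293), 1, [255])
214 (np.int64(293), np.int64(293), 1, [255])
0.022 [[277.7, 181.2], [284.5, 181.2], [291.2, 181.3]]
0.0 [[277.6, 209.6], [284.2, 209.7], [290.9, 209.7]]
```

Run:
```python
from h import *
im=imaging.snapshot("wrist").astype(int)
for v in(188,195): print(v,[tuple(int(c) for c in im[v,u]) for u in range(272,300)])
print([(v,tuple(int(c) for c in im[v,287])) for v in range(174,188)])
```

```text
188 [(8, 15, 11), (14, 9, 11), (17, 10, 16), (31, 31, 38), (41, 40, 48), (21, 25, 42), (145, 116, 55), (203, 163, 55), (193, 156, 58), (191, 156, 56), (192, 155, 56), (186, 153, 52), (184, 146, 54), (250, 222, 87), (255, 253, 118), (255, 248, 118), (255, 246, 113), (254, 244, 111), (254, 244, 110), (254, 246, 116), (255, 249, 114), (255, 252, 112), (237, 167, 62), (137, 7, 21), (146, 20, 22), (152, 27, 30), (151, 31, 30), (149, 30, 28)]
195 [(19, 16, 20), (19, 18, 20), (20, 15, 20), (39, 40, 43), (32, 36, 42), (16, 22, 39), (132, 106, 43), (201, 165, 57), (187, 151, 53), (185, 148, 52), (186, 148, 51), (189, 151, 55), (177, 137, 47), (249, 222, 86), (255, 251, 117), (254, 245, 111), (254, 244, 112), (254, 243, 109), (254, 245, 116), (254, 247, 115), (255, 254, 123), (255, 245, 99), (206, 106, 47), (144, 17, 31), (151, 29, 33), (151, 32, 31), (146, 24, 19), (147, 26, 20)]
[(174, (34, 34, 38)), (175, (34, 33, 35)), (176, (32, 34, 36)), (177, (15, 13, 18)), (178, (17, 18, 24)), (179, (17, 17, 22)), (180, (7, 2, 11)), (181, (93, 76, 34)), (182, (207, 165, 61)), (183, (181, 138, 44)), (184, (183, 145, 53)), (185, (182, 143, 51)), (186, (188, 144, 47)), (187, (255, 255, 117))]
```

The measured tape end matches the prediction, and the rim sits 1.3 mm further along +n. I'll apply that, push on and release.

Run:
```python
from h import *
th=.309; zt=np.array([np.sin(th),0,-np.cos(th)]); n=np.array([np.cos(th),0,np.sin(th)])
rim=np.array([.5342,-.1045,.252])+n*.0013
env.move_l(rim-zt*.290,v=.05)
print("contact",env.move_l(rim-zt*.217,v=.06,contact_N=15))
s=get_state(); print("along",(rim-s["tool_pos"])@zt,s["force"],s["gripper_width"],s["time_s"])
im=imaging.snapshot("side"); save("s4",im)
if abs((rim-s["tool_pos"])@zt-.217)<.006:
    env.grip(.06,20); s=get_state(); print(s["gripper_width"],s["force"],s["grasp_force"])
    env.grip(.091); env.wait(.3)
    s=get_state(); print(s["gripper_width"],s["force"],s["grasp_force"])
    a=imaging.snapshot("side"); b=imaging.snapshot("wrist")
    save("w5",np.hstack([cv2.resize(a[100:300,180:400],None,fx=1.8,fy=1.8),cv2.resize(b,None,fx=360/420,fy=360/420)[:, 60:440]]))
```

```text
contact False
along 0.21733043599721855 [ 0.30336169 -0.3770717  -0.55838525] 0.023679932881867743 9.9583
0.06042073014621418 [-0.40043431  0.24786705  0.03450821] 0.0
0.09109119622813898 [-0.42725451 -0.20789484 -0.29664887] 0.0
```

View pics/w5.png

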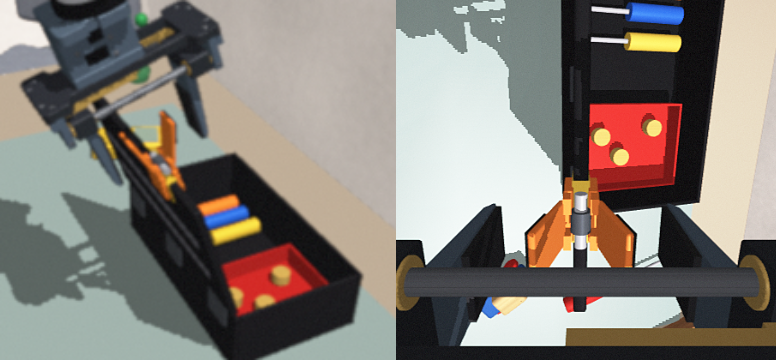

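The clamp is clipped over the tape, in line with the lid, and the fingers are clear of it. I'll retreat, grip the rim near its middle and swing the lid up about the hinge.

Run:
```python
from h import *
z=lambda t:np.array([np.sin(t),0,-np.cos(t)]); n=np.array([np.cos(.309),0,np.sin(.309)])
O=lambda t:ori((1,.0065,0),z(t))
rim=np.array([.5342,-.1045,.252])+n*.0013
env.move_l(rim-z(.309)*.285,v=.1)
rim=rim+[.0005,.0845,0]     # y=-0.02, small yaw of the edge
env.move_l(rim-z(.309)*.285,v=.15)
print("contact",env.move_l(rim-z(.309)*.158,v=.1,contact_N=12))
env.grip(.005,20); s=get_state(); print(s["gripper_width"],s["grasp_force"],s["force"],s["tool_pos"],s["time_s"])
assert abs(s["gripper_width"]-.010)<.004
h0=rim+z(.309)*.17; h1=h0-[.0012,0,0]
for k in range(1,9):
    t=.309*(1-k/8); env.move_l(h0+(h1-h0)*k/8-z(t)*.328,O(t),v=.05)
    s=get_state(); print(round(t,3),s["force"].round(1),s["ft_torque"].round(2),round(s["gripper_width"],4))
env.wait(.5); s=get_state(); print(s["tool_pos"],s["force"],s["ft_torque"],s["grasp_force"],s["time_s"])
a=imaging.snapshot("side"); b=imaging.snapshot("top"); save("top6",b)
save("w6",np.hstack([cv2.resize(a[60:300,180:400],None,fx=1.7,fy=1.7),cv2.resize(b[130:290,190:400],None,fx=2,fy=2.55)]))
```

```text
contact False
0.010131988265545884 19.992608428001404 [-3.42252924 -0.54628899  1.83594573] [ 0.48769351 -0.02000908  0.40283488] 15.9417
0.27 [-3.3 -1.9  1. ] [-0.18  0.78 -0.53] 0.01
0.232 [-1.6 -1.4 -1.6] [-0.22  0.55 -0.5 ] 0.0098
0.193 [-0.  -2.7 -5. ] [-0.28  0.2  -0.54] 0.0103
0.154 [ 2.  -2.7 -7.9] [-0.45  0.09 -0.56] 0.01
0.116 [  2.3  -4.1 -10.3] [-0.49 -0.06 -0.55] 0.0103
0.077 [  1.   -3.5 -11.8] [-0.67 -0.27 -0.51] 0.0103
0.039 [  1.5  -4.6 -11.9] [-0.83 -0.35 -0.54] 0.01
0.0 [  1.8  -5.  -13.1] [-0.92 -0.57 -0.45] 0.0102
[ 0.58595991 -0.02006372  0.41831047] [  1.66503168  -6.03362061 -14.91661282] [-0.89600591 -0.69464777 -0.44675763] 19.981816112995148 19.6417
```

View pics/w6.png

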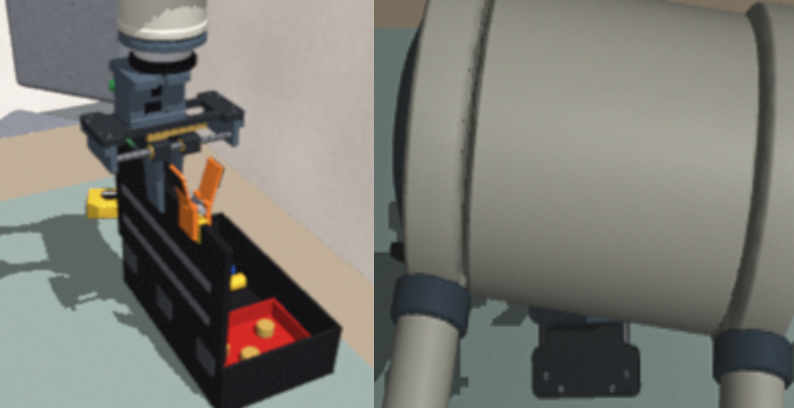

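The lid stands upright in the fingers with the clamp on the tape and clear of the gripper. I'll check that it's steady and hand in.

Run:
```python
from h import *
env.wait(.7); s=get_state(); print(R.from_rotvec(s["eef_rot"]).apply([0,0,1]),s["tool_pos"],s["force"],s["gripper_width"],abs(s["joint_velocities"]).max())
print(order.finish_job())
```

```text
[ 4.48143018e-04 -1.67775926e-04 -9.99999886e-01] [ 0.58596979 -0.02007505  0.41833301] [  2.02845023  -5.17566074 -13.89313419] 0.009906106860894623 0.001212326695531035
the job is handed in; nothing more can be done
None
```

I clipped the clamp over the rim at the tape, swung the lid up to its balance point and handed the job in at about 20 s with the gripper still holding it steady (no verdict was returned).

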